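# Change the batch in the autosampler rack

### The arm

A 6-joint arm with a two-finger parallel gripper is mounted at the origin on the work surface. World frame = base frame: x ahead of the robot, y to its left, z up, the work surface at z = 0. Lengths are in mm, angles in rad, forces in N, time in s.
With the tool pointing down it reaches from about 275 to 825 mm from the base axis. Payload 4.9 kg.
Tool frame: the origin (TCP) lies at the very end of the fingers, on their centre line; the grasp point (between the pads) lies 19 mm behind it; z points along the fingers, y is the line along which they close (so a half turn about z gives the same grasp; the last joint's range is limited). The gripper opens to 85 mm and grips with 20 to 120 N. Pads are 22 mm wide; open, the fingers measure 114 mm over their backs; the gripper's body (76 mm by 85 mm) begins 54 mm behind the grasp point. The pads swing forward as they close: fully open they stand 13 mm farther back than shut.
Start: joints at [1.113, 0.326, -0.193, 1.052, 0, 1.437], TCP at [174.989, 521.438, 231.281] pointing down, gripper open.
Joint ranges: [-2.65, 2.65], [-0.97, 1.79], [-1.3, 1.35], [-1.93, 2.1], [-1.47, 1.37], [-3.14, 3.14]. Speed limits (rad/s): [2.57, 2.57, 3.14, 3.14, 3.14, 3.14].

### API

Orientations are given as [roll, pitch, yaw] about the fixed x, y, z axes, in that order (R = Rz(yaw) Ry(pitch) Rx(roll)).
In Python, from bench import bot, solve_ik, imaging gives the robot as it stands. Calls block until the motion is done:
- bot.move_ptp(position, orientation): joint-space move of the TCP to a pose.
- bot.movel(position, rot=None, max_speed=150, threshold=None): straight line of the TCP; rot=None keeps the orientation; max_speed is the mean speed in mm/s. With threshold (N) it stops when the force on the tool has changed by that much, and returns True; else False.
- bot.move_j(angles): joint-space move.
- bot.grip(opening, effort=None): opening from 0.0 (shut) to 1.0 (fully open); effort is the grip in N (None keeps the last); returns when the fingers have stopped.
- bot.dwell(seconds).
- solve_ik(position, orientation): joint angles nearest the present ones, or None.
- bot.get_state(): the state.
- imaging.capture(name): name is "side" or "top"; returns the picture (400x640x3 uint8, blue, green, red); there is no depth.
- imaging.camera_model(name): a dict with "K" (3x3 intrinsics, pixels), "position" and "rotation" of the camera in the world. Camera axes: x right, y up, looking along -z (the intrinsics and any distortion apply to the point x, -y, -z); pixel columns grow to the right and rows downward; lengths in mm; the calibration is good to about 2 mm. A picture is of the moment at which its call begins. camera_model takes no time and is no camera call.
A pose or a line that the arm cannot do raises bot.IKError and nothing moves.
- bot.sign_off(): hands the job in; it is judged then, once.
The state is a dict: "t": time; "qpos": joint angles; "joint_velocities": joint speeds; "effort": joint torques, N m; "tcp_pos": TCP position; "orientation": TCP orientation; "contact_force": force on the tool from outside, world axes, zero at the start; "wrist_torque": the same for the moment, N m; "opening": opening from 0.0 (shut) to 1.0 (fully open); "gripper_force": force on a finger pad.
Only numpy, scipy, OpenCV 4.12 (cv2) and the standard library are available. Lean on these libraries where they do the work, as an engineer would, in place of code of your own. Each camera call takes 0.05 s, during which the arm holds its last target. There are 200 camera calls.

### The job

Change the batch in the autosampler: draw the rack all the way out from under the hood, put every finished jar (white cap) from it upright into the red tray, and stand exactly three fresh samples (blue caps) upright in the rack's pockets, leaving the other two standing on the bench. Then slide the rack along its lane back under the hood until it is fully home against the stop, and only then press the green start key. Leave the crucible and the reagent jar alone and do not bang into the sampler with the arm.

Things in the scene. Friction and masses are not known exactly. Their poses are not given: they have to be found in the camera images.
- sampler: Bench autosampler, fixed. Its y axis (mostly world y) runs along the rack lane, +y inward under the hood; origin on the bench, on the lane's centre line. Lane: aluminium deck, top 12 mm above the bench, two dark rails 72 mm apart with tops at 30 mm, y -261 to 309 mm. White cabinet behind the hood: x 53 to 213, y 30 to 309 mm, 204 mm high with pump heads. Loading bay: y below 30 mm, open above.
- rack_home (a point): Where the rack's origin lies when the rack is fully home against the rubber back stop (sampler y = 161 mm).
- rack_out (a point): Where the rack's origin lies when the rack is fully drawn out, against a low lip at the end of the loading bay (sampler y = -123 mm).
- hood_mouth (a point): Middle of the lower edge of the hood's mouth, 86 mm above the bench. From here the hood overhangs the lane for 279 mm towards +y, from x -58 to 53 mm, underside at 86 mm, top at 118 mm: white control strip at the mouth, clear window beyond.
- rack: Loose grey rack in the lane, 68 mm wide (own x), 260 mm long (own y, along the lane), 24 mm high, 0.26 kg, 2 mm play to each rail; stays where it is left. Origin: centre of its underside. Four pockets, 60 x 60 mm inside, centred at own y = -96, -32, 32, 96 mm; floor 6 mm above the underside, walls 18 mm above that. Orange handle at -y. Starts under the hood, up to 12 mm short of home.
- rack_handle (a point): Grip point of the rack's orange handle: an upright tab 14 mm thick (rack x), 34 mm long (rack y), its top 17 mm above this point; 165 mm from the rack's origin towards -y, 68 mm above its underside. It always stays outside the hood; 34 mm before the mouth when the rack is home. Sliding the rack takes 4 to 14 N.
- fresh1: Squat amber glass sample jar with a paper label, 50 mm in diameter, 54 mm tall, about 0.14 kg; its top 16 mm is a blue screw cap of the same diameter. Origin: centre of its underside, z up along the jar when it stands. Fresh sample, one of five, standing on the bench at the start.
- fresh2: Squat amber glass sample jar with a paper label, 50 mm in diameter, 54 mm tall, about 0.14 kg; its top 16 mm is a blue screw cap of the same diameter. Origin: centre of its underside, z up along the jar when it stands. Fresh sample, one of five, standing on the bench at the start.
- fresh3: Squat amber glass sample jar with a paper label, 50 mm in diameter, 54 mm tall, about 0.14 kg; its top 16 mm is a blue screw cap of the same diameter. Origin: centre of its underside, z up along the jar when it stands. Fresh sample, one of five, standing on the bench at the start.
- fresh4: Squat amber glass sample jar with a paper label, 50 mm in diameter, 54 mm tall, about 0.14 kg; its top 16 mm is a blue screw cap of the same diameter. Origin: centre of its underside, z up along the jar when it stands. Fresh sample, one of five, standing on the bench at the start.
- fresh5: Squat amber glass sample jar with a paper label, 50 mm in diameter, 54 mm tall, about 0.14 kg; its top 16 mm is a blue screw cap of the same diameter. Origin: centre of its underside, z up along the jar when it stands. Fresh sample, one of five, standing on the bench at the start.
- done1: Squat amber glass sample jar with a paper label, 50 mm in diameter, 54 mm tall, about 0.14 kg; its top 16 mm is a white screw cap of the same diameter. Origin: centre of its underside, z up along the jar when it stands. Finished sample, standing in a pocket of the rack at the start; one to three such are present, in any pockets.
- done2: Squat amber glass sample jar with a paper label, 50 mm in diameter, 54 mm tall, about 0.14 kg; its top 16 mm is a white screw cap of the same diameter. Origin: centre of its underside, z up along the jar when it stands. Finished sample, standing in a pocket of the rack at the start; one to three such are present, in any pockets.
- done3: Squat amber glass sample jar with a paper label, 50 mm in diameter, 54 mm tall, about 0.14 kg; its top 16 mm is a white screw cap of the same diameter. Origin: centre of its underside, z up along the jar when it stands. Finished sample, standing in a pocket of the rack at the start; one to three such are present, in any pockets.
- tray: Red return tray, fixed, open on top, 210 mm (own x) by 120 mm (own y), 30 mm high, walls and floor 4 mm thick. Origin: centre of its underside. Empty at the start; room for three jars side by side along its x.
- start_key (a joint): Travel of the green round start key on the sampler's control strip, m, 0 up to 0.006 fully down; spring, 5 N fully down, comes back up by itself. Counts as pressed beyond 0.004.
- start_key_top (a point): Centre of the top face of the start key (28 mm across), which is pressed straight down. It stands on the hood near its mouth.
- crucible: Empty white porcelain crucible, 60 mm across, 45 mm tall, among the fresh samples; leave it be. Origin: centre of its underside.
- reagent: White reagent jar with a black cap, 72 mm across, 110 mm tall, at the left end of the row of fresh samples; leave it be. Origin: centre of its underside.
There are look-alikes about, which are no part of the job. Leave any brown or yellow look-alike of the done3 alone. Leave any brown or yellow look-alike of the fresh5 alone.

How it is judged (in metres and radians):
On the way, in this order (a step that is already met when the one before it is completed fails the run):
1. the rack is drawn out to the end of the loading bay (within 20 mm) (y of rack in the frame of sampler below -0.103 m), for 0.2 s.
2. in the drawn-out rack stand exactly three fresh samples and no finished jar (y of rack in the frame of sampler below -0.083 m and ((horizontal distance between each of fresh1, fresh2, fresh3 and rack below 0.115 m and height (world z) of fresh1 between 0.015 and 0.026 m and height (world z) of fresh2 between 0.015 and 0.026 m and height (world z) of fresh3 between 0.015 and 0.026 m and height (world z) of each of fresh4, fresh5 below 0.0025 m) or (horizontal distance between each of fresh1, fresh2, fresh4 and rack below 0.115 m and height (world z) of fresh1 between 0.015 and 0.026 m and height (world z) of fresh2 between 0.015 and 0.026 m and height (world z) of fresh4 between 0.015 and 0.026 m and height (world z) of each of fresh3, fresh5 below 0.0025 m) or (horizontal distance between each of fresh1, fresh2, fresh5 and rack below 0.115 m and height (world z) of fresh1 between 0.015 and 0.026 m and height (world z) of fresh2 between 0.015 and 0.026 m and height (world z) of fresh5 between 0.015 and 0.026 m and height (world z) of each of fresh3, fresh4 below 0.0025 m) or (horizontal distance between each of fresh1, fresh3, fresh4 and rack below 0.115 m and height (world z) of fresh1 between 0.015 and 0.026 m and height (world z) of fresh3 between 0.015 and 0.026 m and height (world z) of fresh4 between 0.015 and 0.026 m and height (world z) of each of fresh2, fresh5 below 0.0025 m) or (horizontal distance between each of fresh1, fresh3, fresh5 and rack below 0.115 m and height (world z) of fresh1 between 0.015 and 0.026 m and height (world z) of fresh3 between 0.015 and 0.026 m and height (world z) of fresh5 between 0.015 and 0.026 m and height (world z) of each of fresh2, fresh4 below 0.0025 m) or (horizontal distance between each of fresh1, fresh4, fresh5 and rack below 0.115 m and height (world z) of fresh1 between 0.015 and 0.026 m and height (world z) of fresh4 between 0.015 and 0.026 m and height (world z) of fresh5 between 0.015 and 0.026 m and height (world z) of each of fresh2, fresh3 below 0.0025 m) or (horizontal distance between each of fresh2, fresh3, fresh4 and rack below 0.115 m and height (world z) of fresh2 between 0.015 and 0.026 m and height (world z) of fresh3 between 0.015 and 0.026 m and height (world z) of fresh4 between 0.015 and 0.026 m and height (world z) of each of fresh1, fresh5 below 0.0025 m) or (horizontal distance between each of fresh2, fresh3, fresh5 and rack below 0.115 m and height (world z) of fresh2 between 0.015 and 0.026 m and height (world z) of fresh3 between 0.015 and 0.026 m and height (world z) of fresh5 between 0.015 and 0.026 m and height (world z) of each of fresh1, fresh4 below 0.0025 m) or (horizontal distance between each of fresh2, fresh4, fresh5 and rack below 0.115 m and height (world z) of fresh2 between 0.015 and 0.026 m and height (world z) of fresh4 between 0.015 and 0.026 m and height (world z) of fresh5 between 0.015 and 0.026 m and height (world z) of each of fresh1, fresh3 below 0.0025 m) or (horizontal distance between each of fresh3, fresh4, fresh5 and rack below 0.115 m and height (world z) of fresh3 between 0.015 and 0.026 m and height (world z) of fresh4 between 0.015 and 0.026 m and height (world z) of fresh5 between 0.015 and 0.026 m and height (world z) of each of fresh1, fresh2 below 0.0025 m)) and angle between each of fresh1, fresh2, fresh3, fresh4, fresh5's own z axis and vertical below 0.15 rad and not (horizontal distance between done1 and rack below 0.115 m and height (world z) of done1 between 0.015 and 0.026 m) and not (horizontal distance between done2 and rack below 0.115 m and height (world z) of done2 between 0.015 and 0.026 m) and not (horizontal distance between done3 and rack below 0.115 m and height (world z) of done3 between 0.015 and 0.026 m)), for 0.2 s.
3. the loaded rack is fully home under the hood (within 6 mm of the stop) (y of rack in the frame of sampler above 0.155 m), for 0.2 s.
4. the start key is pressed with the rack home (y of rack in the frame of sampler above 0.155 m and value of joint start_key above 0.004 m).
At the end, for the whole second after the job is handed in: The rack is home (within 6 mm of the back stop) and at rest; exactly three blue-capped jars stand upright in its pockets; the two other blue-capped jars stand upright on the bench; every white-capped jar stands upright and at rest in the red tray; the start key is up again (y of rack in the frame of sampler above 0.155 m and ((horizontal distance between each of fresh1, fresh2, fresh3 and rack below 0.115 m and height (world z) of fresh1 between 0.015 and 0.026 m and height (world z) of fresh2 between 0.015 and 0.026 m and height (world z) of fresh3 between 0.015 and 0.026 m and height (world z) of each of fresh4, fresh5 below 0.0025 m) or (horizontal distance between each of fresh1, fresh2, fresh4 and rack below 0.115 m and height (world z) of fresh1 between 0.015 and 0.026 m and height (world z) of fresh2 between 0.015 and 0.026 m and height (world z) of fresh4 between 0.015 and 0.026 m and height (world z) of each of fresh3, fresh5 below 0.0025 m) or (horizontal distance between each of fresh1, fresh2, fresh5 and rack below 0.115 m and height (world z) of fresh1 between 0.015 and 0.026 m and height (world z) of fresh2 between 0.015 and 0.026 m and height (world z) of fresh5 between 0.015 and 0.026 m and height (world z) of each of fresh3, fresh4 below 0.0025 m) or (horizontal distance between each of fresh1, fresh3, fresh4 and rack below 0.115 m and height (world z) of fresh1 between 0.015 and 0.026 m and height (world z) of fresh3 between 0.015 and 0.026 m and height (world z) of fresh4 between 0.015 and 0.026 m and height (world z) of each of fresh2, fresh5 below 0.0025 m) or (horizontal distance between each of fresh1, fresh3, fresh5 and rack below 0.115 m and height (world z) of fresh1 between 0.015 and 0.026 m and height (world z) of fresh3 between 0.015 and 0.026 m and height (world z) of fresh5 between 0.015 and 0.026 m and height (world z) of each of fresh2, fresh4 below 0.0025 m) or (horizontal distance between each of fresh1, fresh4, fresh5 and rack below 0.115 m and height (world z) of fresh1 between 0.015 and 0.026 m and height (world z) of fresh4 between 0.015 and 0.026 m and height (world z) of fresh5 between 0.015 and 0.026 m and height (world z) of each of fresh2, fresh3 below 0.0025 m) or (horizontal distance between each of fresh2, fresh3, fresh4 and rack below 0.115 m and height (world z) of fresh2 between 0.015 and 0.026 m and height (world z) of fresh3 between 0.015 and 0.026 m and height (world z) of fresh4 between 0.015 and 0.026 m and height (world z) of each of fresh1, fresh5 below 0.0025 m) or (horizontal distance between each of fresh2, fresh3, fresh5 and rack below 0.115 m and height (world z) of fresh2 between 0.015 and 0.026 m and height (world z) of fresh3 between 0.015 and 0.026 m and height (world z) of fresh5 between 0.015 and 0.026 m and height (world z) of each of fresh1, fresh4 below 0.0025 m) or (horizontal distance between each of fresh2, fresh4, fresh5 and rack below 0.115 m and height (world z) of fresh2 between 0.015 and 0.026 m and height (world z) of fresh4 between 0.015 and 0.026 m and height (world z) of fresh5 between 0.015 and 0.026 m and height (world z) of each of fresh1, fresh3 below 0.0025 m) or (horizontal distance between each of fresh3, fresh4, fresh5 and rack below 0.115 m and height (world z) of fresh3 between 0.015 and 0.026 m and height (world z) of fresh4 between 0.015 and 0.026 m and height (world z) of fresh5 between 0.015 and 0.026 m and height (world z) of each of fresh1, fresh2 below 0.0025 m)) and angle between each of fresh1, fresh2, fresh3, fresh4, fresh5's own z axis and vertical below 0.15 rad and x of done1 in the frame of tray between -0.1 and 0.1 m and y of done1 in the frame of tray between -0.055 and 0.055 m and z of each of done1, done2, done3 in the frame of tray below 0.016 m and angle between each of done1, done2, done3's own z axis and vertical below 0.2 rad and linear speed of each of done1, done2, done3 below 0.02 m/s and x of done2 in the frame of tray between -0.1 and 0.1 m and y of done2 in the frame of tray between -0.055 and 0.055 m and x of done3 in the frame of tray between -0.1 and 0.1 m and y of done3 in the frame of tray between -0.055 and 0.055 m and linear speed of rack below 0.01 m/s and value of joint start_key below 0.002 m); the robot touches nothing.
It fails at once if the reagent jar is shoved more than 40 mm (distance of reagent from where it was at the start of the episode above 0.04 m).
It fails at once if the crucible is knocked over or carried off (shoved more than 50 mm) (angle between crucible's own z axis and vertical above 0.6 rad or distance of crucible from where it was at the start of the episode above 0.05 m).
It fails at once if the arm bangs into the sampler (over 40 N) (contact force between the arm and sampler above 40 N).
It fails at once if the start key is pressed before the rack has gone home (value of joint start_key above 0.004 m and y of rack in the frame of sampler below 0.155 m).
Of done1, done2, done3 only 1 to 3 are there at a start; the rules pass over those that are not, and their reading is None.
At some moment in a run one of fresh1, fresh2, fresh3, fresh4, fresh5 may be knocked a few centimetres aside while the robot is not near it.
It also fails if it takes over 210 s, if anything falls off the work surface, if the arm or the gripper's body presses on something with over 40 N, if the wrist force passes 120 N, or if a joint passes its speed limit or range.

## Working session

There is one attempt and no reset: what is moved stays moved. The work goes in short steps, each a Python script; the robot and the scene stay as the last script left them, time stands still between calls to the robot, and variables do not carry over. Pictures are saved under pics/ and viewed, at most 14 in all, crops included, and the job is handed in when it is done.

```bash
ls; mkdir -p pics; python3 - <<'E'
from bench import bot, imaging
import cv2
for n in ("top","side"):
    cv2.imwrite(f"pics/{n}0.png",imaging.capture(n)); m=imaging.camera_model(n); print(n,m)
s=bot.get_state(); print(s["t"],s["tcp_pos"],s["orientation"])
E
```

```text
pics
top {'K': array([[436.59099454,   0.        , 327.17116858],
       [  0.        , 436.59099454, 205.01393498],
       [  0.        ,   0.        ,   1.        ]]), 'position': array([ 378.3740409 ,   -9.83466495, 1248.17143984]), 'rotation': array([ 1.48973755e-01, -6.28772984e-04, -1.56538661e+00])}
side {'K': array([[467.83550908,   0.        , 316.87698253],
       [  0.        , 467.83550908, 201.59193223],
       [  0.        ,   0.        ,   1.        ]]), 'position': array([-295.87892176, -892.38621083,  892.23304115]), 'rotation': array([ 1.00378981,  0.00121089, -0.74658747])}
0.1 [174.73654276 520.96333844 230.56939662] [-3.14003495e+00 -2.52213842e-04  2.81778511e+00]
```

View pics/top0.png

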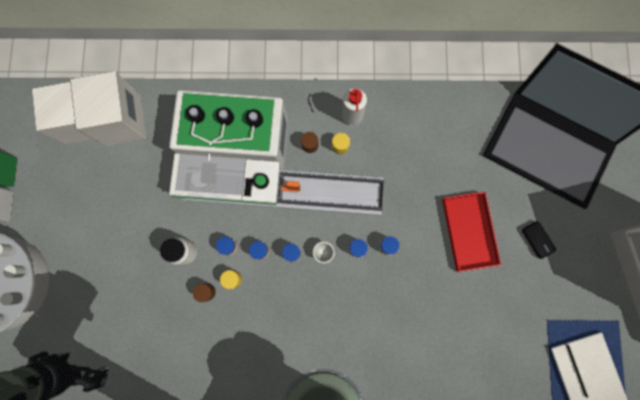

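View pics/side0.png

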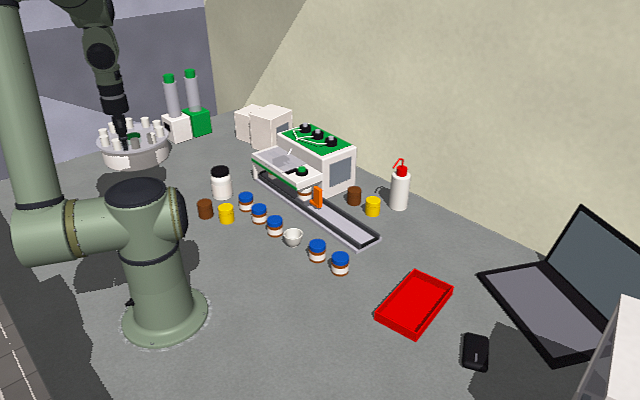

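Top view: the blue caps are at (225,245), (258,249), (290,252), (358,247) and (390,245), with the crucible at (323,252). The tray is at (470,231), the handle at (290,186) and the key at (260,180). The side view shows the same layout, with nothing over the loading bay.

```bash
cat > h.py <<'E'
from bench import bot, solve_ik, imaging
import cv2, numpy as np
from scipy.spatial.transform import Rotation as Ro
def ray(n,uv):
    m=imaging.camera_model(n); d=np.linalg.inv(m["K"])@np.array([*uv,1.])
    return m["position"], Ro.from_euler("xyz",m["rotation"]).as_matrix()@np.array([d[0],-d[1],-d[2]])
def onz(n,uv,z):
    p,d=ray(n,uv); return p+d*(z-p[2])/d[2]
def pix(n,P):
    m=imaging.camera_model(n); c=Ro.from_euler("xyz",m["rotation"]).as_matrix().T@(np.asarray(P,float)-m["position"])
    u=m["K"]@np.array([c[0],-c[1],-c[2]]); return u[:2]/u[2]
def tri(uvt,uvs):
    p,d=ray("top",uvt); q,e=ray("side",uvs); A=np.c_[d,-e]; s=np.linalg.lstsq(A,q-p,rcond=None)[0]
    return (p+d*s[0]+q+e*s[1])/2
def mask(im,lo,hi): return cv2.inRange(cv2.cvtColor(im,cv2.COLOR_BGR2HSV),lo,hi)
BLUE=((105,130,60),(125,255,255)); RED=((0,170,90),(4,255,255)); ORANGE=((5,170,120),(16,255,255)); GREEN=((55,120,50),(85,255,255)); WHITE=((0,0,185),(180,40,255))
def blobs(m,amin=40):
    c,_=cv2.findContours(m,cv2.RETR_EXTERNAL,cv2.CHAIN_APPROX_NONE)
    return [(cv2.contourArea(x),np.array(cv2.moments(x)["m10"])/cv2.moments(x)["m00"],cv2.moments(x)["m01"]/cv2.moments(x)["m00"],x) for x in c if cv2.contourArea(x)>=amin]
E
python3 - <<'E'
from h import *
np.set_printoptions(precision=1,suppress=True)
t=imaging.capture("top"); s=imaging.capture("side")
for nm,c in (("blue",BLUE),("red",RED),("orange",ORANGE),("green",GREEN)):
    for n,im in (("top",t),("side",s)):
        for a,u,v,x in blobs(mask(im,*c),25):
            print(nm,n,a,np.array([u,v]),onz(n,(u,v),{"blue":50,"red":20,"orange":97,"green":128}[nm])[:2], cv2.boundingRect(x), cv2.minAreaRect(x) if nm=="red" else "")
w=np.zeros((2,1));
c=cv2.resize(t[140:225,160:400],None,fx=3.3,fy=3.3,interpolation=cv2.INTER_CUBIC); cv2.imwrite("pics/c1.png",c)
c=cv2.resize(s[130:260,240:400],None,fx=4.5,fy=4.5,interpolation=cv2.INTER_CUBIC); cv2.imwrite("pics/c2.png",c)
E
```

```text
blue top 212.0 [290.4 252. ] [427.8  90.1] (282, 244, 18, 17) 
blue top 220.0 [257.4 249.7] [433.7 180.4] (249, 241, 18, 18) 
blue top 204.0 [357.9 247.5] [441.1 -94.4] (350, 240, 17, 17) 
blue top 210.5 [389.7 245. ] [ 448.3 -181.3] (381, 237, 18, 17) 
blue top 220.5 [224.6 245.2] [445.6 270.6] (216, 237, 18, 17) 
blue side 186.0 [339.8 257.9] [ 448.4 -181.6] (332, 251, 17, 15) 
blue side 172.0 [317.  245.2] [440.6 -95.3] (309, 239, 17, 14) 
blue side 136.5 [274.1 220.6] [427.3  89.2] (267, 215, 15, 12) 
blue side 122.0 [258.5 208.5] [432.9 178.4] (252, 203, 14, 12) 
blue side 108.5 [245.4 196.6] [444.5 268.4] (239, 192, 14, 11) 
red top 2760.0 [469.3 231.4] [ 489.8 -410.7] (444, 193, 56, 78) ((471.09619140625, 230.98077392578125), (74.9163589477539, 42.55720138549805), 78.69007110595703)
red top 103.0 [354.9  96.2] [888.3 -89.8] (350, 90, 11, 14) ((355.0, 96.5), (13.0, 10.0), 90.0)
red side 3147.5 [413.5 304.1] [ 481.7 -417.5] (374, 269, 80, 73) ((413.0469665527344, 302.2779846191406), (51.71437072753906, 74.20203399658203), 37.14668655395508)
red side 96.5 [401.1 169.5] [1031.4   
[... 188 characters left out ...]
range side 157.5 [317.  197.3] [569.4  43.7] (310, 186, 13, 22) 
green top 99.0 [260.1 180. ] [611.7 166.3] (254, 175, 13, 11) 
green top 414.0 [  6.7 169.4] [636.4 832.3] (0, 152, 16, 34) 
green top 3004.0 [226.5 120.6] [773.2 260.6] (178, 94, 95, 56) 
green side 30.5 [301.3 169.1] [619.8 176.9] (297, 166, 9, 7) 
green side 73.5 [275.9 175.5] [528.6 201.1] (252, 159, 45, 32) 
green side 40.0 [132.7 135.1] [319.2 836.5] (127, 133, 13, 7) 
green side 529.0 [317.3 141.6] [808.6 300.1] (282, 124, 70, 32) 
green side 476.0 [199.4 121.6] [581.3 776.6] (181, 107, 31, 31) 
green side 78.0 [168.2  77.8] [ 766.8 1398.1] (163, 73, 11, 11) 
green side 69.5 [189.4  72.9] [ 890.  1396.7] (184, 69, 11, 9)
```

View pics/c1.png

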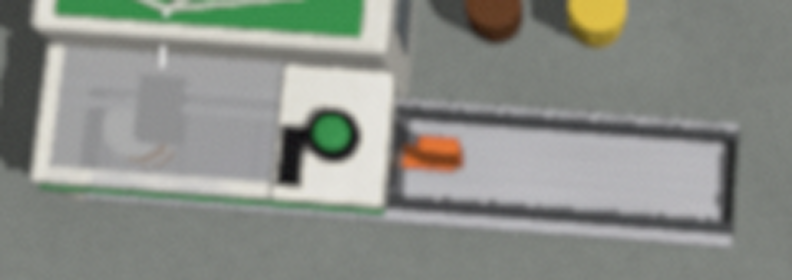

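View pics/c2.png

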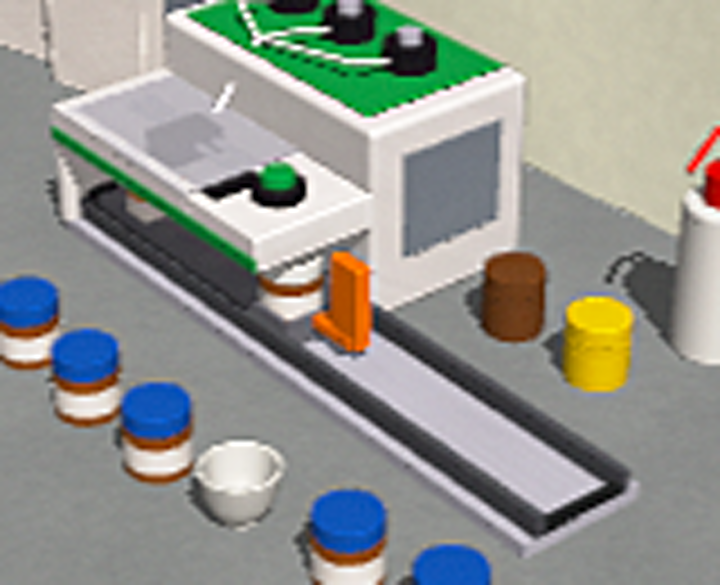

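Crops: the rack is home-ish under the hood and the handle tab is at about top px (291,185). A white-capped jar is visible in the front pocket. Next I'll fit the lane axis from the deck's edges.

```bash
python3 - <<'E'
from h import *
np.set_printoptions(precision=3,suppress=True)
t=imaging.capture("top"); v=cv2.cvtColor(t,cv2.COLOR_BGR2GRAY).astype(float)
print(v[165:220,340].astype(int))
lo,hi=[],[]
for c in range(306,374,2):
    col=v[:,c]; mid=194; th=115
    a=mid
    while col[a]>th:a-=1
    b=mid
    while col[b]>th:b+=1
    up=a+(th-col[a])/(col[a+1]-col[a]); dn=b-1+(col[b-1]-th)/(col[b-1]-col[b])
    hi.append(onz("top",(c,up),12)); lo.append(onz("top",(c,dn),30))
for L in (hi,lo):
    L=np.array(L); p=np.polyfit(L[:,1],L[:,0],1); print(p, np.std(L[:,0]-np.polyval(p,L[:,1])), "x at y=0",p[1])
row=v[194,360:390].astype(int); print(row)
print("key", tri((260.1,180),(301.3,169.1)))
# tray rim corners
x=max(blobs(mask(t,*RED)),key=lambda b:b[0])[3]; B=cv2.boxPoints(cv2.minAreaRect(x)); print([onz("top",p,30)[:2] for p in B],[onz("top",p,0)[:2] for p in B])
E
```

```text
[130 128 128 129 128 128 129 126 134 151 157 136  93  71  85 129 163 178
 180 178 177 178 177 179 180 181 180 180 180 179 181 181 182 183 183 180
 181 169 145 106  77  75 104 147 175 175 155 131 128 130 129 130 130 128
 127]
[  0.07  641.079] 0.1898351284418684 x at y=0 641.0794829530876
[  0.072 568.215] 0.5586095662541638 x at y=0 568.2150132713048
[180 182 183 181 182 181 181 180 181 180 183 182 182 181 181 182 177 154
 118  81  52  46  76 107 124 126 128 125 124 123]
key [609.808 165.003 136.499]
[array([ 581.857, -336.78 ]), array([ 606.509, -455.988]), array([ 400.109, -486.702]), array([ 376.656, -370.346])] [array([ 586.868, -344.832]), array([ 612.127, -466.976]), array([ 400.644, -498.446]), array([ 376.614, -379.225])]
```

```bash
python3 - <<'E'
from h import *
np.set_printoptions(precision=1,suppress=True)
yaw=-np.arctan(.071); c=np.array([604.65,0]); R=np.array([[np.cos(yaw),-np.sin(yaw)],[np.sin(yaw),np.cos(yaw)]])
f=lambda uv,z:(R.T@(onz("top",uv,z)[:2]-c))
print("mouth top edge(+30)",f((278.3,178),118),f((276.7,200),118))
print("lip inner",f((377.8,194),12),f((377.8,194),18),"lip outer",f((382.5,194),30),f((382.5,194),12))
print("handle top px",f((292.7,183.6),97), f((300,188),97),"key",f((260.1,180),128),f((260.1,180),132))
t=imaging.capture("side"); a=max(blobs(mask(t,*ORANGE)),key=lambda b:b[0])
print(tri((292.7,183.6),(316.5,188)))
for y in (80,): 
  for r in ([np.pi,0,np.pi/2],[np.pi,0,-np.pi/2]):
    print(solve_ik([610,y,64],r))
E
```

```text
mouth top edge(+30) [  6.3 120.6] [-52.7 119.3]
lip inner [   3.1 -155.1] [   2.  -154.5] lip outer [   0.8 -166.5] [   4.1 -168.6]
handle top px [-1.8 83.4] [-12.2  62.8] key [ -4.7 166.3] [ -5.5 165.6]
[607.   84.2  98.9]
[ 0.   0.6 -0.2  0.8  0.   1.6]
[ 0.   0.6 -0.2  0.8  0.  -1.6]
```

```bash
cat >> h.py <<'E'
PSI=-np.arctan(.071); C0=np.array([604.65,0.]); U=np.array([-np.sin(PSI),np.cos(PSI)]); V=np.array([np.cos(PSI),np.sin(PSI)])
def lane(x,y): return C0+V*x+U*y          # x across, y along the lane (world-ish origin; sampler y = y-92)
def lanexy(p): d=np.asarray(p)[:2]-C0; return np.array([V@d,U@d])
S0=92.
RH=[np.pi,-.15,np.pi/2+PSI]               # handle grip, body leaning to -y
RJ=[np.pi,0,np.pi/2+PSI]                  # jars, fingers close across the lane
def P(xy,z): return [float(xy[0]),float(xy[1]),float(z)]
def st():
    s=bot.get_state(); print("t %.1f tcp %s open %.3f gf %.1f F %s"%(s["t"],np.round(s["tcp_pos"],1),s["opening"],s["gripper_force"],np.round(s["contact_force"],1))); return s
E
python3 - <<'E'
from h import *
h=lane(0,82)
bot.move_ptp(P(h,190),RH); bot.grip(.7,60); st()
print(bot.movel(P(h,64),threshold=12)); st()
bot.grip(0,60); s=st()
p=np.array(s["tcp_pos"]); g=p.copy(); g[:2]-=U*268
print(bot.movel(list(g),max_speed=80,threshold=35)); s=st()
g[:2]-=U*20
print(bot.movel(list(g),max_speed=25,threshold=18)); s=st(); print(lanexy(s["tcp_pos"]))
for n in("top","side"): cv2.imwrite(f"pics/{n}1.png",imaging.capture(n))
E
```

```text
t 2.9 tcp [610.4  82.1 190. ] open 0.701 gf 0.0 F [-0.  -0.2 -0.2]
False
t 3.9 tcp [611.3  81.7  64.9] open 0.701 gf 0.0 F [-0.1  0.1 -0.2]
t 4.4 tcp [611.2  81.7  64.8] open 0.155 gf 59.2 F [-0.9 -0.4  5.2]
False
t 7.9 tcp [ 591.8 -183.8   64.7] open 0.153 gf 59.0 F [-0.1  4.6  3.3]
False
t 8.8 tcp [ 590.6 -198.2   63.7] open 0.153 gf 59.7 F [ 5.4 16.3 -0.4]
[ 6.55113198e-02 -1.98683950e+02]
```

View pics/top1.png

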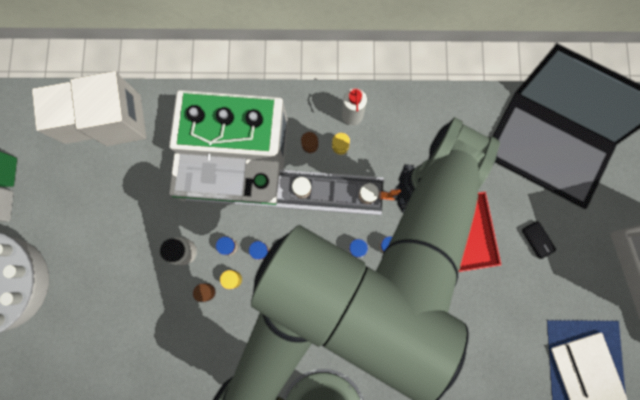

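The rack is out against the lip, with white-capped jars in two pockets at about (301,187) and (369,192). I'll release, measure the caps, and move the jars to the tray.

```bash
cat >> h.py <<'E'
TC=np.array([493.,-411.5]); TA=.148
RT=[np.pi,0,TA]
def tray(x,y=0): return TC+np.array([np.cos(TA)*x-np.sin(TA)*y,np.sin(TA)*x+np.cos(TA)*y])
def pick(xy,zb,rot=RJ,hi=150):
    bot.grip(.95); bot.move_ptp(P(xy,hi),rot)
    if bot.movel(P(xy,zb+24),threshold=10): print("TOUCH on descent"); st(); bot.movel(P(xy,hi)); return False
    bot.grip(0,40); s=st(); bot.movel(P(xy,hi)); s=st(); return s["opening"]>.3
def place(xy,zb,rot=RJ,hi=150,opn=.78):
    bot.move_ptp(P(xy,hi),rot); bot.movel(P(xy,zb+26),max_speed=120)
    hit=bot.movel(P(xy,zb+22.5),max_speed=20,threshold=4); s=st(); print("landed",hit)
    bot.grip(opn); bot.movel(P(xy,hi)); return hit
E
python3 - <<'E'
from h import *
bot.grip(.7); p=np.array(bot.get_state()["tcp_pos"]); bot.movel([p[0],p[1],170]); 
t=imaging.capture("top")
J=[]
for a,u,v,x in blobs(mask(t,*WHITE),120):
    q=onz("top",(u,v),70); l=lanexy(q)
    if abs(l[0])<36 and -170<l[1]<115: print(a,u,v,q[:2],l); J.append(q[:2])
for q in J: print(solve_ik(P(q,42),RJ))
for x in(-65,0,65): print(solve_ik(P(tray(x),28),RT),solve_ik(P(tray(x),28),[np.pi,0,TA+np.pi]))
cv2.imwrite("pics/top2.png",cv2.resize(t[160:225,260:440],None,fx=4.4,fy=4.4,interpolation=cv2.INTER_CUBIC))
E
```

```text
231.0 300.82972582972576 186.46320346320346 [606.31791057  62.9976584 ] [-2.79787998 62.95759491]
[-0.01750325  0.61242499 -0.25909971  0.69927163  0.          1.62417413]
[-0.89921198  0.61760871 -0.29487949  0.65830812  0.          2.09438068] [-0.89921198  0.61760871 -0.29487949  0.65830812  0.         -1.04721198]
[-0.81039976  0.67911794 -0.17119389  0.72048449  0.          2.18319289] [-0.81039976  0.67911794 -0.17119389  0.72048449  0.         -0.95839976]
[-0.73213318  0.74986236 -0.02695272  0.79398125  0.          2.26145948] [-0.73213318  0.74986236 -0.02695272  0.79398125  0.         -0.88013318]
```

View pics/top2.png

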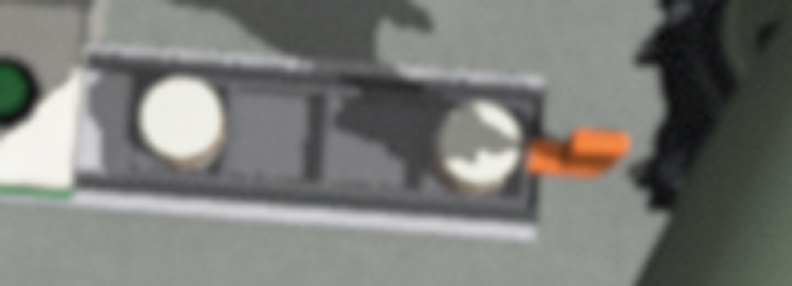

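The crop shows the two white caps at top px (301,186.5) and (368.6,192.5). The middle two pockets are empty.

```bash
python3 - <<'E'
from h import *
q2=onz("top",(368.6,192.5),71)[:2]; q1=np.array([606.3,63.])
print(lanexy(q2))
ok=pick(q2,18); print(ok)
if ok:
    place(tray(60),4,RT)
    ok=pick(q1,18); print(ok)
    if ok: place(tray(-60),4,RT)
bot.move_ptp([440,-560,250],RT)
for n in("top","side"): cv2.imwrite(f"pics/{n}3.png",imaging.capture(n))
E
```

```text
[  -5.58319815 -123.58537236]
t 12.4 tcp [ 591.6 -123.2   43.5] open 0.570 gf 41.5 F [0.6 0.2 5.6]
t 13.3 tcp [ 589.4 -122.6  148.9] open 0.572 gf 42.8 F [-0.   0.1 -2. ]
True
t 15.7 tcp [ 553.1 -403.1   29.5] open 0.575 gf 43.3 F [-0.3  1.1  4.6]
landed True
t 20.3 tcp [607.4  63.   43.4] open 0.573 gf 41.5 F [-0.7 -0.   5.6]
t 21.1 tcp [605.4  63.  148.9] open 0.572 gf 41.6 F [-1.3  0.6 -1.4]
True
t 24.4 tcp [ 434.3 -420.9   29.5] open 0.571 gf 42.2 F [-0.5  1.4  6.2]
landed True
```

View pics/top3.png

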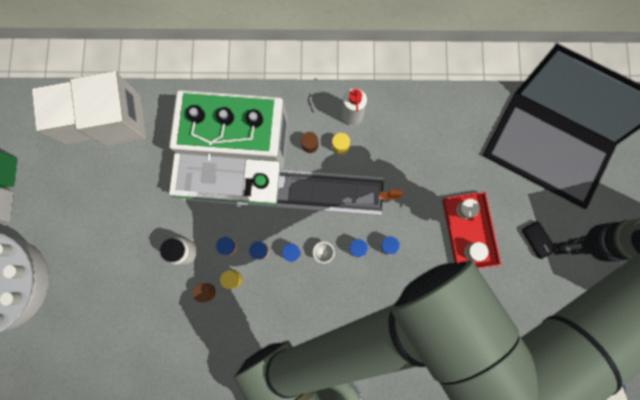

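Both finished jars stand in the tray, at (468,208) and (479,252), and all five blue caps are undisturbed. I'll locate the rack's dividers to get the pocket centres, then load three fresh jars.

```bash
python3 - <<'E'
from h import *
for uv in ((331.6,192),(354.3,193)): print(lanexy(onz("top",uv,36)))
t=imaging.capture("top"); print(cv2.cvtColor(t,cv2.COLOR_BGR2GRAY)[200,280:385])
for a,u,v,x in blobs(mask(t,(105,100,30),(125,255,255)),100): print(a,u,v,onz("top",(u,v),50)[:2])
cv2.imwrite("pics/c4.png",cv2.resize(cv2.convertScaleAbs(t[165:222,265:405],alpha=1.6),None,fx=5.6,fy=5.6,interpolation=cv2.INTER_CUBIC))
E
```

```text
[ -5.59487406 -22.35416104]
[ -3.565549   -86.37991729]
[ 67  70  70  74  75  78  77  71  56  58  56  60  58  58  58  58  58  60
  63  62  62  61  62  64  64  65  64  65  66  67  66  65  67  66  67  66
  69  67  70  67  71  67  69  69  69  67  68  70  68  69  70  68  69  70
  68  70  68  69  68  68  70  74  91 109 119 121 121 120 122 123 121 104
  81  71  71  82 101 116 122 125 121 123 122 124 124 122 122 120 123 123
 123 123 118 105  83  71  67  70  82  92  85  68  69  80  81]
230.0 290.4391304347826 251.94347826086957 [428.0577167   89.99425325]
206.5 257.2025827280064 249.7836965294592 [433.43706941 180.92145658]
233.0 358.07081545064375 247.49356223175965 [441.17504891 -94.76927591]
228.5 389.68417213712615 244.94383661560903 [ 448.60360069 -181.35791629]
221.0 224.5497737556561 245.36877828054298 [444.98196579 270.62479581]
```

View pics/c4.png

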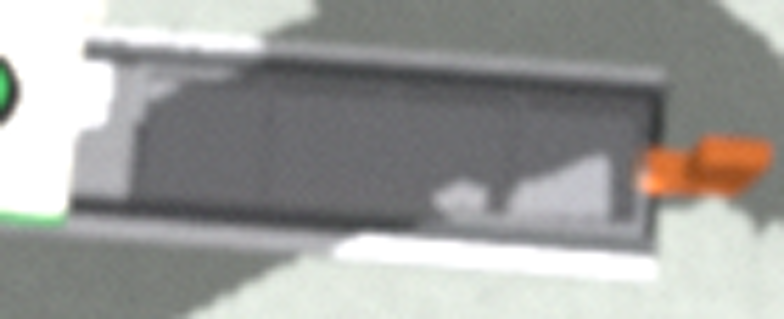

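The rack origin is at lane y ≈ -27, agreeing to a few mm across the dividers, front wall and handle. I'll load the first jar, use it to feel for the pocket walls, and then centre it.

```bash
cat >> h.py <<'E'
def fresh():
    t=imaging.capture("top"); return [onz("top",(u,v),50)[:2] for a,u,v,x in blobs(mask(t,(105,100,30),(125,255,255)),100)]
def load(ly,probe=False,lx=0):
    xy=lane(lx,ly); bot.move_ptp(P(xy,150),RJ); bot.movel(P(xy,75))
    if bot.movel(P(xy,18+28),max_speed=60,threshold=6):
        print("WALL HIT"); st(); bot.movel(P(xy,75)); return False
    if probe:
        r=[]
        for s in (1,-1):
            e=lane(lx,ly+s*14); hit=bot.movel(P(e,46),max_speed=15,threshold=3); r.append(lanexy(st()["tcp_pos"])[1]); print(hit)
            bot.movel(P(xy,46),max_speed=40)
        print("probe",r); ly=sum(r)/2; xy=lane(lx,ly); bot.movel(P(xy,46),max_speed=30); print("centre",ly)
    hit=bot.movel(P(xy,40.5),max_speed=20,threshold=4); print("landed",hit); st()
    bot.grip(.8); bot.movel(P(xy,150)); return ly
E
python3 - <<'E'
from h import *
F=fresh(); q=min(F,key=lambda f:abs(f[1]+94)); print(q)
if pick(q,0): print(load(-59,True))
E
```

```text
[441.13329131 -94.65825   ]
t 30.0 tcp [442.  -94.9  25. ] open 0.575 gf 40.7 F [0.2 0.6 5.4]
t 31.0 tcp [440.4 -94.4 149.2] open 0.570 gf 41.6 F [ 0.4 -0.5 -0.6]
t 34.0 tcp [601.6 -44.9  46. ] open 0.575 gf 41.6 F [ 0.4 -1.8 -0.2]
False
t 35.1 tcp [599.5 -65.8  45.5] open 0.575 gf 41.7 F [-0.2  1.1 -1.9]
True
probe [np.float64(-44.97256434584222), np.float64(-65.98640998422306)]
centre -55.47948716503264
landed True
t 36.0 tcp [601.1 -55.3  43.1] open 0.574 gf 42.0 F [-1.2  1.3  4.7]
-55.47948716503264
```

```bash
python3 - <<'E'
from h import *
bot.move_ptp([440,-500,250],RT)
t=imaging.capture("top")
print(fresh(), [lanexy(onz("top",(u,v),71)) for a,u,v,x in blobs(mask(t,(105,100,30),(125,255,255)),100) if v<230])
cv2.imwrite("pics/c5.png",cv2.resize(cv2.convertScaleAbs(t[165:262,205:405],alpha=1.5),None,fx=4,fy=4,interpolation=cv2.INTER_CUBIC))
E
```

```text
[array([428.0577167 ,  89.99425325]), array([433.40558481, 180.01863459]), array([ 448.62909641, -181.36277248]), array([445.03894304, 270.71355654]), array([603.09823091, -56.50125201])] [array([ -1.47146549, -55.8363348 ])]
```

View pics/c5.png

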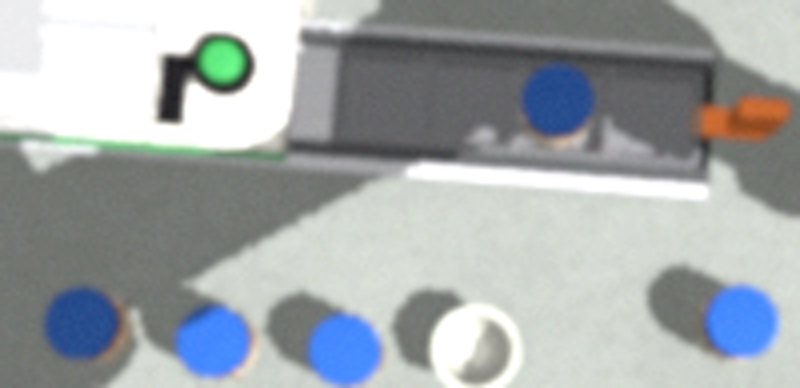

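The first jar stands in its pocket at crop (558,100), and the rack is still against the lip. The probe's contact puts the pocket centre near -60, so the origin is about -28. I'll load the other two at -124 and 4.

```bash
python3 - <<'E'
from h import *
for ty,ly in ((-181,-124),(90,4)):
    q=min(fresh(),key=lambda f:np.hypot(f[1]-ty,f[0]-440)); print(q)
    if not pick(q,0): break
    if not load(ly): break
    bot.move_ptp([440,-500,250],RT)
t=imaging.capture("top"); print(fresh())
cv2.imwrite("pics/c6.png",cv2.resize(cv2.convertScaleAbs(t[165:275,205:505],alpha=1.4),None,fx=2.66,fy=2.66,interpolation=cv2.INTER_CUBIC))
st()
E
```

```text
[ 448.47229479 -181.37008632]
t 42.0 tcp [ 449.4 -181.8   25.1] open 0.570 gf 40.9 F [-0.3  0.9  5.1]
t 43.0 tcp [ 447.8 -181.   149.2] open 0.571 gf 41.5 F [-0.3 -0.2 -2.3]
landed True
t 45.2 tcp [ 596.7 -123.9   43.2] open 0.573 gf 41.8 F [-0.5  0.1  4. ]
[428.0577167   89.99425325]
t 51.8 tcp [428.9  90.   25. ] open 0.574 gf 40.6 F [-1.3 -0.9  6.3]
t 52.8 tcp [427.3  90.  149.2] open 0.575 gf 41.5 F [ 0.1 -0.2 -2. ]
landed True
t 55.2 tcp [605.7   3.9  43.1] open 0.574 gf 41.8 F [-0.9 -0.8  4.2]
[array([433.32847165, 179.90027008]), array([445.13595144, 270.69911554]), array([ 598.05973101, -125.82127654]), array([603.63677304, -56.32314666]), array([613.54568041,   3.03733028])]
t 58.4 tcp [ 440.9 -498.9  249.8] open 0.799 gf 0.0 F [ 0.3  0.  -0.4]
```

View pics/c6.png

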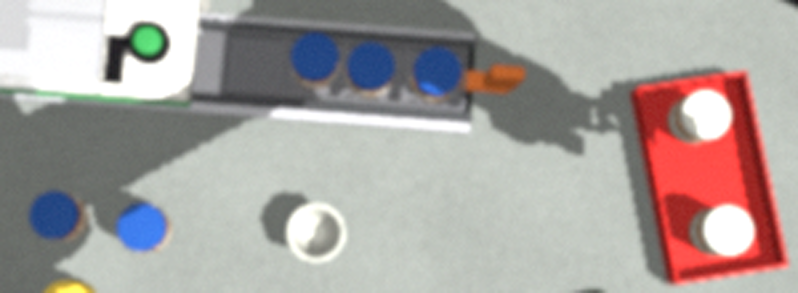

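```bash
python3 - <<'E'
from h import *
s=imaging.capture("side"); cv2.imwrite("pics/c7.png",cv2.resize(s[160:280,230:390],None,fx=4.5,fy=4.5,interpolation=cv2.INTER_CUBIC))
for a,u,v,x in blobs(mask(s,(105,100,30),(125,255,255)),60): print(u,v,onz("side",(u,v),68)[:2],lanexy(onz("side",(u,v),68)))
E
```

```text
360.25165562913907 223.8399558498896 [ 593.62565745 -124.44022124] [  -2.18359002 -124.90851342]
258.6286438529784 208.52978453738908 [417.51096206 155.11877914] [-197.65490832  141.47576604]
339.7998760842627 209.8909541511772 [602.59684455 -27.54858044] [ -0.09696216 -27.62481367]
245.1478260869565 196.47536231884055 [428.61486346 244.73660959] [-192.92577768  231.65496256]
```

View pics/c7.png

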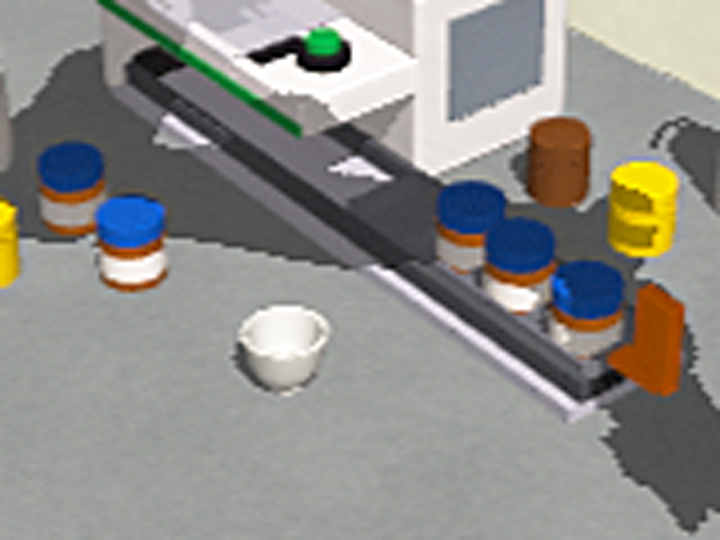

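All three loaded jars stand upright in the pockets, at crop (470,225), (518,265) and (587,305). Next I'll push the rack home.

```bash
python3 - <<'E'
from h import *
h=lane(0,-195)
bot.grip(.7); bot.move_ptp(P(h,170),RH)
print(bot.movel(P(h,64),threshold=12))
bot.grip(0,60); s=st(); a=lanexy(s["tcp_pos"])[1]
p=np.array(s["tcp_pos"]); g=p.copy(); g[:2]+=U*265
print(bot.movel(list(g),max_speed=80,threshold=32)); s=st(); print("moved",lanexy(s["tcp_pos"])[1]-a)
g[:2]+=U*35
print(bot.movel(list(g),max_speed=20,threshold=22)); s=st(); print("moved",lanexy(s["tcp_pos"])[1]-a)
E
```

```text
False
t 61.4 tcp [ 591.4 -194.8   64.8] open 0.157 gf 59.5 F [-0.9 -0.3  4.1]
False
t 64.8 tcp [610.4  67.9  64.9] open 0.153 gf 59.4 F [ 0.7 -5.6  1.7]
moved 263.44508570652476
True
t 66.0 tcp [612.7  87.4  64.8] open 0.153 gf 59.7 F [-0.7 -1.4  2.8]
moved 283.0656946073675
```

```bash
python3 - <<'E'
from h import *
s=bot.get_state(); p=np.array(s["tcp_pos"]); g=p.copy(); g[:2]+=U*8
print(bot.movel(list(g),max_speed=10,threshold=25)); st()
bot.grip(.7); p=np.array(bot.get_state()["tcp_pos"]); bot.movel([p[0],p[1],180]); 
bot.move_ptp([440,-500,250],RT); bot.grip(0)
t=imaging.capture("top"); s=imaging.capture("side")
for n,im in (("top",t),("side",s)):
  for a,u,v,x in blobs(mask(im,*ORANGE),25): print(n,a,u,v,cv2.boundingRect(x))
  for a,u,v,x in blobs(mask(im,*GREEN),25): 
    if 240<u<310 and v>160: print("key",n,a,u,v,onz(n,(u,v),130))
c=np.hstack([cv2.resize(t[140:225,160:320],(400,212)),cv2.resize(s[130:215,240:400],(400,212))]); cv2.imwrite("pics/c8.png",c)
E
```

```text
False
t 67.0 tcp [612.9  87.4  64.8] open 0.154 gf 61.2 F [ -4.3 -25.1   7.8]
top 57.5 287.77681159420285 184.66086956521738 (281, 181, 16, 9)
key top 98.0 260.0 180.0 [611.29928807 166.17821325 130.        ]
side 92.0 354.8278985507246 193.71014492753622 (349, 187, 12, 19)
side 148.5 315.93041526374856 196.50953984287315 (309, 186, 12, 21)
key side 30.5 301.3060109289617 169.10928961748633 [617.41490805 174.12599384 130.        ]
key side 67.0 274.7014925373134 174.56716417910448 [527.31937756 205.90461521 130.        ]
```

View pics/c8.png

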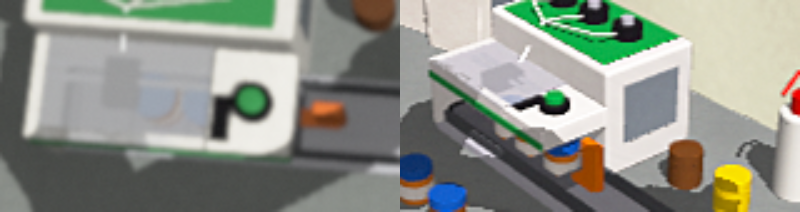

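The rack is home: it did not move under a 25 N push, and the handle is about 2 px further in than at the start. The key is at top px (260,180). Now I'll press it with the gripper shut.

```bash
python3 - <<'E'
from h import *
k=[610.5,165.7]
bot.move_ptp([*k,190],RJ); st()
bot.movel([*k,155],max_speed=80); st()
print(bot.movel([*k,118],max_speed=15,threshold=2.5)); s=st(); z0=s["tcp_pos"][2]
print(bot.movel([*k,z0-10],max_speed=12,threshold=14)); s=st(); print("travel",z0-s["tcp_pos"][2])
bot.movel([*k,190],max_speed=80); bot.move_ptp([440,-500,250],RT); st()
t=imaging.capture("top"); s=imaging.capture("side")
cv2.imwrite("pics/top9.png",t); cv2.imwrite("pics/side9.png",s)
E
```

```text
t 73.8 tcp [610.9 164.7 190.1] open -0.002 gf 0.0 F [ 0.2  0.6 -0.9]
t 74.4 tcp [610.5 165.6 154.8] open 0.002 gf 0.0 F [-0.5 -0.5  0.5]
True
t 75.7 tcp [610.5 165.7 137. ] open 0.002 gf 1.5 F [1.2 0.2 3.4]
True
t 76.1 tcp [610.5 165.7 134.1] open -0.001 gf 2.4 F [-0.6  0.3  4.3]
travel 2.917115834580386
t 79.4 tcp [ 440.8 -499.1  249.9] open -0.003 gf 0.0 F [ 0.2  0.4 -0.4]
```

View pics/side9.png

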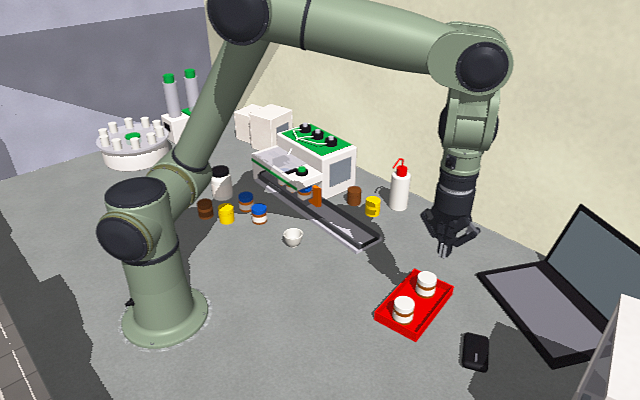

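The side view is clean: both jars are in the tray and the rack is home. The second press move only travelled 2.9 mm before it stopped, so I'll press again in fine steps to confirm full key travel.

```bash
python3 - <<'E'
from h import *
k=[610.5,165.7]
bot.move_ptp([*k,190],RJ); bot.movel([*k,145],max_speed=80); bot.dwell(.3)
z=143.
while z>131.5:
    hit=bot.movel([*k,z],max_speed=10,threshold=14); bot.dwell(.15); s=bot.get_state(); f=s["contact_force"][2]; print(z,round(s["tcp_pos"][2],2),round(f,1))
    if hit or f>16: break
    z-=.75
bot.movel([*k,190],max_speed=80); bot.move_ptp([440,-500,250],RT); st()
E
```

```text
143.0 142.99 1.0
142.25 142.27 -0.0
141.5 141.49 -0.0
140.75 140.76 -0.6
140.0 140.13 1.0
139.25 139.39 1.3
138.5 138.62 2.0
137.75 137.84 2.8
137.0 137.07 3.0
136.25 136.33 3.2
135.5 135.59 3.8
134.75 134.83 4.6
134.0 134.07 5.4
133.25 134.02 8.3
132.5 133.95 12.7
131.75 133.89 17.1
t 92.8 tcp [ 440.8 -499.1  250. ] open 0.002 gf 0.0 F [-0.4  0.4 -0.4]
```

The key travelled about 6.2 mm, from roughly 140.2 down to 134.0. That is its full stroke, it bottomed, and the rack was home.

```bash
python3 - <<'E'
from h import *
bot.dwell(.5); print(fresh()); print(bot.sign_off())
E
```

```text
[array([433.3202932, 179.9588078]), array([444.98196579, 270.62479581])]
the job is handed in; nothing more can be done
None
```

The batch is changed and the job handed in: both finished jars are upright in the red tray, three fresh jars are in the rack, the other two are still on the bench, the rack is home against the stop, and the start key was pressed to full travel (twice, the second time to confirm the stroke); the hand-in returned no verdict, so I don't know the judged result.

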